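Empty the clip scoop into the carry caddy and hold the caddy up, level, by its drop handle

ROBOT

A 6-joint arm with a two-finger parallel gripper is mounted at the origin on a cart in front of the work surface, level with it; the furniture and walls round the work are solid. World frame = base frame: x ahead of the robot, y to its left, z up, the work surface at z = 0. Lengths are in mm, angles in rad, forces in N, time in s.
With the tool pointing down it reaches from about 325 to 900 mm from the base axis. Payload 3.5 kg.
Tool frame: the origin (TCP) lies at the very end of the fingers, on their centre line; the grasp point (between the pads) lies 19 mm behind it; z points along the fingers, y is the line along which they close (so a half turn about z gives the same grasp; the last joint's range is limited). The gripper opens to 85 mm and grips with 20 to 120 N. Pads are 22 mm wide; open, the fingers measure 114 mm over their backs; the gripper's body (76 mm by 85 mm) begins 54 mm behind the grasp point. The pads swing forward as they close: fully open they stand 13 mm farther back than shut.
Start: joints at [1.138, 0.276, -0.026, 1.268, 0, 1.467], TCP at [202.415, 591.312, 231.313] pointing down, gripper open.
Joint ranges: [-3.12, 3.12], [-0.85, 1.88], [-1.08, 1.24], [-1.95, 2.15], [-1.57, 1.53], [-3.14, 3.14]. Speed limits (rad/s): [2.57, 2.57, 3.14, 3.14, 3.14, 3.14].

INTERFACE

Orientations are given as a unit quaternion [w, x, y, z].
In Python, from workcell import ctrl gives the robot as it stands.
- The arm moves only by the tool apply_moves, never from a script. Its argument "deltas" is a list of rows, each a list of 2 entries, a list of its own where there are three numbers: the shift along the tool's x, y, z in units of 60 mm (1.0 is 60 mm), then the turn, a rotation vector about the tool's x, y, z in units of 6 degrees (1.0 is 6 degrees). In form: [[[x, y, z], [rx, ry, rz]], ...]. A call has 1 to 12 rows; each row shifts and turns the commanded pose from where the row before left it, along the tool's axes as they then stand; what a row does not reach is not made up. A row lasts 1/8 s, in which the tool goes at most 62.5 mm and 10.7 degrees, less where a joint would pass 70% of its speed; a pose out of reach is approached as far as the arm can. A call with a number of a shift or a turn outside -1 to 1 is refused whole. A call with a gripper value outside its range is refused whole. "grip" is the opening, from -1 (shut) to 1 (fully open), set as the call begins (left out, the last holds). The fingers move at their own pace and stop on an object; "squeeze" is the grip in N (left out, the last holds). Time passes only in rows, so rows that do not move let the fingers close. It gives the time, the measured TCP pose, the force, the opening and the grip force at its end, in the units of the state.
- ctrl.observe(): the state, without advancing time (a new reading comes with each control period).
- ctrl.camera(name): name is "scene" or "top"; returns a dict with "pixels" (400x640x3 uint8, blue, green, red), "depth" (400x640 float32, mm along the optical axis (not along the pixel's ray), 0 where there is no reading), "fx", "fy", "cx", "cy" (pixels), "dist" ([k1, k2, p1, p2, k3] as OpenCV has them; the pictures are not rectified), "eye" and "orientation" of the camera in the world. Camera axes: x right, y down, z forward; pixel columns grow to the right and rows downward; lengths in mm; the calibration is good to about 2 mm. A picture is of the moment at which its call begins.
- ctrl.job_done(): hands the job in; it is judged then, once.
Trained networks look in the newest picture that a camera, given by its name, has taken for a name from the list of things; names that differ only in an ending like _2 or _b are one class to them, and where a whole thing is asked for, a point or a joint stands for the part that bears it (a point fixed in the world has none). Each returns a list of dicts, best first, with "score" (0 to 1); they miss things now and then, are a little off and sometimes report something else, mostly with a low value. They report only what shows in the picture. A call takes as long as a camera call. They do not tell look-alikes from the thing itself.
- ctrl.search_frame(camera, label): "position" ([column, row] as shares, 0 to 1, of the picture: columns of its width, rows of its height, amid what is visible of it).
The state is a dict: "time": time; "joints": joint angles; "qvel": joint speeds; "effort": joint torques, N m; "eef_pos": TCP position; "tcp_rot": TCP orientation; "contact_force": force on the tool from outside, world axes, zero at the start; "ft_torque": the same for the moment, N m; "gripper_width": opening from 0.0 (shut) to 1.0 (fully open); "grasp_force": force on a finger pad.
Only numpy, scipy, OpenCV 4.12 (cv2) and the standard library are available. Lean on these libraries where they do the work, as an engineer would, in place of code of your own. Each camera call takes 0.05 s, during which the arm holds its last target. There are 200 camera calls.

TASK

Tip all the binder clips from the metal scoop into the empty, larger compartment of the grey carry caddy and set the empty scoop back down upright on the desk. Then swing the caddy's folded drop handle up, lift the caddy by it about 15 cm clear of the desk without spilling anything, and hold it there steady and level for me to take: finish while still holding it. Leave the mouse, stapler and calculator where they are.

Things in the scene. Friction and masses are not known exactly. Their poses are not given: they have to be found in the camera images.
- caddy: Loose grey steel carry caddy, about 0.5 kg: open box with flared 3 mm walls, 112 x 168 mm (x, y) at the foot, 128 x 184 mm at the rim, 70 mm high. Origin: centre of its underside; z up, y along its length, handle folded to its -x side. A divider 52 mm high stands across it at y = +20 mm; the smaller compartment (+y) holds a tape roll and an eraser, the larger (-y) is empty.
- handle (a joint): Wire drop handle of the caddy, 201 mm wide, its arms outside the short sides, swinging freely about the line through pivot along the caddy's y axis. 0 = folded to the -x side, level, resting on its stops and sticking out past the rim at pivot height; pi/2 = straight up; pi = folded to the +x side. It falls back when let go.
- grip (a point): Middle of the handle's wooden sleeve (round, 15 mm thick, 91 mm long, along the caddy's y axis; it turns freely on the wire, so it can be gripped while the handle swings), 115 mm from the pivot line. Folded, there is a 41 mm gap between the sleeve and the caddy's rim.
- pivot (a point): Point on the handle's pivot line in the middle of the caddy, 62 mm above its underside, fixed to the caddy.
- bay (a point): Centre of the inner floor of the caddy's larger, empty compartment (caddy x = 0, y = -31 mm, 5 mm above the underside), which is 106 mm (x) by 99 mm (y) at the floor and 65 mm deep.
- scoop: Loose scoop tray of plain aluminium, 0.16 kg with clips; 62 mm wide outside (y), back wall at x = +52 mm, flat open lip (no wall) at x = -72 mm. Side walls 2.5 mm thick, 36 mm high from x = -14 to +52 mm, sloping to 12 mm at x = -60 mm. Floor 2.5 mm thick. Origin on its underside; z up. Clips slide out over the lip once it is tipped some 40 degrees lip-down.
- clip_1: One of the four loose binder clips lying in the scoop at the start (32 x 16 mm, its solid body 16 mm high, thin wire loops above). Origin: centre of its underside as it lies at the start.
- clip_2: One of the four loose binder clips lying in the scoop at the start (32 x 16 mm, its solid body 16 mm high, thin wire loops above). Origin: centre of its underside as it lies at the start.
- clip_3: One of the four loose binder clips lying in the scoop at the start (32 x 16 mm, its solid body 16 mm high, thin wire loops above). Origin: centre of its underside as it lies at the start.
- clip_4: One of the four loose binder clips lying in the scoop at the start (32 x 16 mm, its solid body 16 mm high, thin wire loops above). Origin: centre of its underside as it lies at the start.
- tape_roll: Roll of tape, 53 mm across, 24 mm high, lying loose in the caddy's smaller compartment, where it stays. Origin: centre of its underside.
- eraser: Eraser, 23 x 56 x 13 mm, lying loose in the caddy's smaller compartment, where it stays. Origin: centre of its underside.
- mouse: White computer mouse, 112 x 62 x 38 mm (x, y, z), to be left alone. Origin: centre of its underside.
- stapler: Stapler, 34 x 124 x 42 mm (x, y, z), to be left alone. Origin: centre of its underside.
- calculator: Pocket calculator, 122 x 76 x 17 mm (x, y, z), to be left alone. Origin: centre of its underside.
Mind the look-alikes: they are no part of the job. Leave any turquoise look-alike of the scoop alone.

How it is judged (in metres and radians):
On the way, in this order (a step that is already met when the one before it is completed fails the run):
1. the scoop has been lifted over the caddy (height (world z) of scoop above 0.06 m and horizontal distance between scoop and caddy below 0.16 m), for 0.05 s.
2. all four clips lie in the caddy's larger compartment (x of clip_1 in the frame of caddy between -0.066 and 0.066 m and y of clip_1 in the frame of caddy between -0.094 and 0.022 m and z of clip_1 in the frame of caddy between -0.002 and 0.066 m and x of clip_2 in the frame of caddy between -0.066 and 0.066 m and y of clip_2 in the frame of caddy between -0.094 and 0.022 m and z of clip_2 in the frame of caddy between -0.002 and 0.066 m and x of clip_3 in the frame of caddy between -0.066 and 0.066 m and y of clip_3 in the frame of caddy between -0.094 and 0.022 m and z of clip_3 in the frame of caddy between -0.002 and 0.066 m and x of clip_4 in the frame of caddy between -0.066 and 0.066 m and y of clip_4 in the frame of caddy between -0.094 and 0.022 m and z of clip_4 in the frame of caddy between -0.002 and 0.066 m), for 0.2 s.
3. the empty scoop stands upright on the desk, let go (all of step 2 and height (world z) of scoop between -0.005 and 0.012 m and angle between scoop's own z axis and vertical below 0.12 rad and contact force between scoop and the fingers below 0.1 N), for 0.2 s.
At the end, for the whole second after the job is handed in: Caddy held by its raised handle (within 0.3 rad of upright), underside 10 to 25 cm above the desk, level within 0.15 rad, still (2 cm/s, 0.15 rad/s); clips in its larger compartment, tape roll and eraser in the smaller; scoop let go, upright and at rest on the desk (all of step 3 and height (world z) of caddy between 0.1 and 0.25 m and angle between caddy's own z axis and vertical below 0.15 rad and linear speed of caddy below 0.02 m/s and angular speed of caddy below 0.15 rad/s and value of joint handle between 1.25 and 1.9 rad and contact force between caddy and the fingers above 1.5 N and contact force between caddy and scoop below 0.1 N and linear speed of scoop below 0.01 m/s and x of tape_roll in the frame of caddy between -0.066 and 0.066 m and y of tape_roll in the frame of caddy between 0.018 and 0.094 m and z of tape_roll in the frame of caddy between -0.002 and 0.055 m and x of eraser in the frame of caddy between -0.066 and 0.066 m and y of eraser in the frame of caddy between 0.018 and 0.094 m and z of eraser in the frame of caddy between -0.002 and 0.055 m); the arm keeps its last pose, push and grip.
It fails at once if the caddy is tipped by more than 0.5 rad (angle between caddy's own z axis and vertical above 0.5 rad).
It fails at once if a bystander (mouse, stapler, calculator) is moved more than 3 cm (distance of any of mouse, stapler, calculator from where it was at the start of the episode above 0.03 m).
It also fails if it takes over 72 s, if anything falls off the work surface, if the arm or the gripper's body presses on something with over 40 N, if the wrist force passes 120 N, or if a joint passes its speed limit or range.

## Working session

There is one attempt and no reset: what is moved stays moved. The work goes in short steps, Python scripts to look and compute and a tool call to move; the robot and the scene stay as the last step left them, time stands still between calls to the robot, and variables do not carry over. Pictures are saved under pics/ and viewed, at most 10 in all, crops included, and the job is handed in when it is done.

Besides the shell and the picture viewer there is one more tool, called in YAML: its name, and indented under it one key for each argument. apply_moves: Moves the arm, as the interface text tells. Its arguments: {"type":"object","properties":{"deltas":{"type":"array","items":{"type":"array"}},"grip":{"type":"number"},"squeeze":{"type":"number"}},"required":["deltas"]}

```bash
mkdir -p pics; cat > h.py <<'E'
import numpy as np, cv2
from scipy.spatial.transform import Rotation as R
from workcell import ctrl
def rot(q): return R.from_quat([q[1],q[2],q[3],q[0]]).as_matrix()
def cloud(c):
    h,w=c["depth"].shape
    K=np.array([[c["fx"],0,c["cx"]],[0,c["fy"],c["cy"]],[0,0,1.]])
    u,v=np.meshgrid(np.arange(w),np.arange(h))
    p=cv2.undistortPoints(np.stack([u,v],-1).reshape(-1,1,2).astype(np.float64),K,np.array(c["dist"],float)).reshape(h,w,2)
    d=c["depth"][...,None].astype(float)
    P=np.concatenate([p*d,d],-1)@rot(c["orientation"]).T+np.array(c["eye"])
    P[c["depth"]<=0]=np.nan
    return P
E
python3 - <<'E'
from h import *
for n in ("scene","top"):
    c=ctrl.camera(n); np.savez(f"{n}0.npz",P=cloud(c),px=c["pixels"]); P=cloud(c)
    cv2.imwrite(f"pics/{n}0.png",c["pixels"]); print(n,c["eye"],c["orientation"])
    for l in ["caddy","handle","scoop","clip_1","tape_roll","mouse","stapler","calculator","grip","bay"]:
        for r in ctrl.search_frame(n,l)[:5]:
            x,y=r["position"]; u,v=int(x*640),int(y*400); print(l,round(r["score"],2),(u,v),np.round(P[min(v,399),min(u,639)]))
print(ctrl.observe())
E
```

```text
scene [  -14.57690567 -1444.24064281   696.85856893] [-0.53954165  0.81675605 -0.17015757  0.1133612 ]
caddy 0.84 (308, 201) [544. -24.  32.]
handle 0.71 (352, 242) [ 550. -355.   32.]
handle 0.49 (276, 199) [418. -53.  73.]
scoop 0.68 (351, 244) [ 560. -329.   10.]
scoop 0.63 (409, 276) [ 629. -539.    4.]
clip_1 0.62 (353, 248) [ 550. -363.   16.]
clip_1 0.57 (345, 250) [ 519. -372.   21.]
clip_1 0.51 (352, 242) [ 550. -355.   32.]
mouse 0.78 (298, 178) [599. 224.  24.]
mouse 0.33 (392, 244) [ 662. -396.   22.]
stapler 0.6 (368, 210) [ 694. -186.   38.]
stapler 0.18 (345, 252) [ 519. -372.   15.]
calculator 0.55 (393, 242) [ 679. -374.   14.]
bay 0.56 (306, 202) [537. -21.  28.]
bay 0.29 (347, 241) [ 563. -296.    4.]
top [ 499.82370205 -157.20511342 1159.59150454] [-0.02015817  0.70717117 -0.70645368  0.02063445]
caddy 0.6 (281, 213) [520. -29.   5.]
handle 0.68 (264, 244) [426.  14.  69.]
scoop 0.73 (441, 184) [ 613. -542.    3.]
scoop 0.71 (379, 203) [ 552. -342.    2.]
clip_1 0.45 (387, 205) [ 545. -365.   16.]
clip_1 0.42 (385, 210) [ 530. -361.    2.]
clip_1 0.42 (376, 197) [
[... 459 characters left out ...]
ay([ 1.13757375e+00,  2.76377271e-01, -2.64199652e-02,  1.26798619e+00,
        2.22056120e-05,  1.46741672e+00]), 'qvel': array([-2.17340263e-04,  7.88731313e-04, -6.51711267e-04,  3.80012640e-04,
        8.95811037e-05, -1.75911747e-03]), 'effort': array([-1.19298362e-03, -4.45503616e+01,  2.95570171e+01,  8.78359278e-04,
       -1.90559840e-04,  1.11735440e-05]), 'eef_pos': array([202.42231082, 591.30490085, 231.31799808]), 'tcp_rot': array([-8.99533408e-06,  1.64174885e-01,  9.86431248e-01,  9.16393390e-06]), 'contact_force': array([ 0.55641185, -0.38668688,  0.3647158 ]), 'ft_torque': array([-0.04536806, -0.00031498, -0.0183727 ]), 'grasp_force': 0.0, 'gripper_width': 1.000591387356975}
```

```bash
python3 - <<'E'
from h import *
a=np.load("top0.npz")["px"][125:275,225:485]; cv2.imwrite("pics/crop_top.png",cv2.resize(a,None,fx=3,fy=3,interpolation=cv2.INTER_CUBIC))
a=np.load("scene0.npz")["px"][150:310,240:460]; cv2.imwrite("pics/crop_scene.png",cv2.resize(a,None,fx=3.5,fy=3.5,interpolation=cv2.INTER_CUBIC))
E
```

```text
(no output)
```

View pics/crop_top.png

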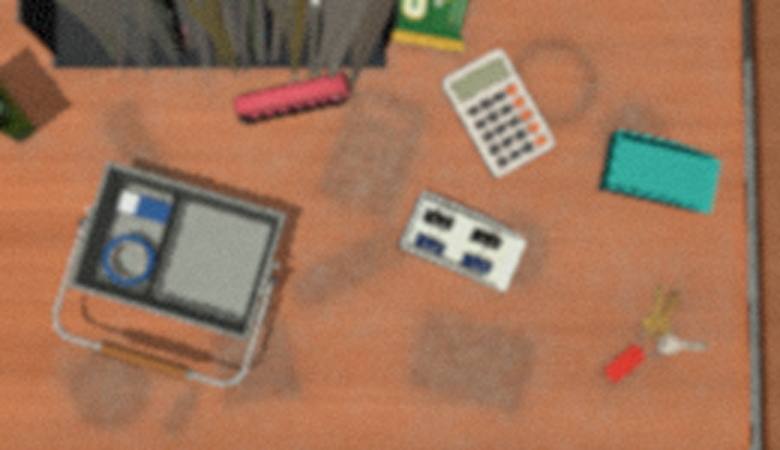

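View pics/crop_scene.png

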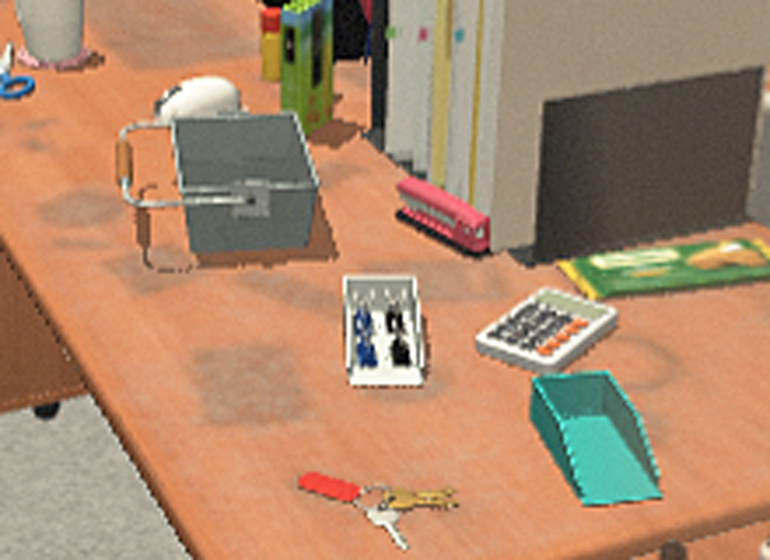

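The scoop I want is the plain aluminium one, at about crop_top (463,240), full-frame top px (379,205), with two blue and two black clips in it. Look-alikes are the turquoise scoop at (441,184) top, which is excluded, and the white calculator at (388,162). The crops show the scoop's lip facing away from the caddy (world -y). The caddy is at (281,210), with its small compartment on the left and its handle folded towards the robot at (270,245).

```bash
python3 - <<'E'
from h import *
D={n:np.load(n+"0.npz") for n in("top","scene")}
def rect(p,name):
    r=cv2.minAreaRect(p.astype(np.float32)); b=cv2.boxPoints(r); e=b[1]-b[0]; f=b[2]-b[1]
    if np.linalg.norm(f)>np.linalg.norm(e): e=f
    print(name,len(p),np.round(r[0],1),np.round(r[1],1),"long axis deg",round(np.degrees(np.arctan2(e[1],e[0])),1))
P=D["top"]["P"];hsv=cv2.cvtColor(D["top"]["px"],cv2.COLOR_BGR2HSV)
near=lambda P,c,r:np.hypot(P[...,0]-c[0],P[...,1]-c[1])<r
k=np.ones((3,3),np.uint8)
for nm,c,r,zs in (("scoop",(545,-345),85,[(25,50),(1,50)]),("caddy",(530,-20),125,[(60,82)])):
    sat=(hsv[...,1]<90)&near(P,c,r)
    m=cv2.morphologyEx(sat.astype(np.uint8),cv2.MORPH_OPEN,k)
    n,l,s,_=cv2.connectedComponentsWithStats(m); m=l==1+np.argmax(s[1:,4])
    m=cv2.morphologyEx(m.astype(np.uint8),cv2.MORPH_CLOSE,np.ones((9,9),np.uint8))>0
    rect(P[m][:,:2],nm+" mask"); print(np.nanpercentile(P[m][:,2],[1,25,50,75,99]).round())
    for z in zs:
        q=m&(P[...,2]>z[0])&(P[...,2]<z[1]); rect(P[q][:,:2],nm+str(z))
    Q=D["scene"]["P"]; q=near(Q,c,r)&(Q[...,2]>zs[0][0])&(Q[...,2]<zs[0][1]); rect(Q[q][:,:2],nm+" scene")
# sleeve (brown/tan raised)
q=near(P,(422,-3),60)&(P[...,2]>50)&(P[...,2]<85); print("sleeve",q.sum(),np.nanmedian(P[q],0).round(1)); rect(P[q][:,:2],"sleeve")
d=near(P,(545,-345),140)&~near(P,(545,-345),90);print("desk z",np.nanmedian(P[d][:,2]))
E
```

```text
scoop mask 868 [ 539.7 -342.6] [127.1  69.9] long axis deg 61.1
[-3.  2.  5. 15. 40.]
scoop(25, 50) 119 [ 549.2 -326.3] [95.7 62.5] long axis deg 66.8
scoop(1, 50) 725 [ 546.3 -342.1] [127.1  69.9] long axis deg 66.8
scoop scene 184 [ 552.9 -326.6] [101.1  63.3] long axis deg 67.0
caddy mask 2688 [nan nan] [0. 0.] long axis deg nan
[-1.  5.  9. 51. 75.]
caddy(60, 82) 533 [533.1 -43.6] [205.2 133.3] long axis deg 73.4
caddy scene 447 [512.1 -34.4] [208.9 189.2] long axis deg 72.1
sleeve 213 [428.4 -12.3  67.8]
sleeve 213 [448.3 -11.3] [117.4  63.8] long axis deg 73.1
desk z 0.4564372500492482
```

apply_moves:
  deltas:
    - [[-0.64,-0.76,0],[0,0,0]]
    - [[-0.64,-0.76,0],[0,0,0]]
    - [[-0.64,-0.76,0],[0,0,0]]
    - [[-0.64,-0.76,0],[0,0,0]]
    - [[-0.64,-0.76,0],[0,0,0]]
    - [[-0.64,-0.76,0],[0,0,0]]
    - [[-0.64,-0.76,0],[0,0,0]]
    - [[-0.64,-0.76,0],[0,0,0]]
    - [[-0.64,-0.76,0],[0,0,0]]
    - [[-0.64,-0.76,0],[0,0,0]]
    - [[-0.64,-0.76,0],[0,0,0]]
    - [[-0.64,-0.76,0],[0,0,0]]

```text
time: 2.6
eef_pos: [461.8, -77.7, 231.7]
tcp_rot: [0.001, 0.164, 0.986, 0.0]
contact_force: [1.1, 0.4, 0.6]
gripper_width: 1.0
grasp_force: 0.0
```

apply_moves:
  deltas:
    - [[-0.64,-0.76,0],[0,0,0]]
    - [[-0.64,-0.76,0],[0,0,0]]
    - [[-0.64,-0.76,0],[0,0,0]]
    - [[-0.64,-0.76,0],[0,0,0]]
    - [[0,0,0],[0,0,1]]
    - [[0,0,0],[0,0,1]]
    - [[0,0,0],[0,0,1]]
    - [[0,0,0],[0,0,1]]
    - [[0,0,0],[0,0,1]]
    - [[0,0,0],[0,0,1]]
    - [[0,0,0],[0,0,1]]
    - [[0,0,0],[0,0,1]]

```text
time: 4.1
eef_pos: [547.4, -298.0, 231.3]
tcp_rot: [0.0, 0.553, 0.833, -0.0]
contact_force: [-0.0, -1.4, 0.2]
gripper_width: 0.999
grasp_force: 0.0
```

apply_moves:
  deltas:
    - [[0,0,0],[0,0,1]]
    - [[0,0,0],[0,0,1]]
    - [[0,0,0],[0,0,1]]
    - [[0,0,0],[0,0,1]]
    - [[0,0,0],[0,0,1]]
    - [[0,0,0],[0,0,1]]
    - [[0,0,0],[0,0,1]]
    - [[0,0,0],[0,0,0.7]]
    - [[0,0,0],[0,0,0]]

```text
time: 5.22
eef_pos: [547.4, -298.0, 231.3]
tcp_rot: [0.0, 0.834, 0.552, 0.0]
contact_force: [0.1, 0.2, -0.1]
gripper_width: 1.0
grasp_force: 0.0
```

apply_moves:
  deltas:
    - [[-0.27,0.25,0.5],[0,0,0]]
    - [[0,0,0.8],[0,0,0]]
    - [[0,0,0.8],[0,0,0]]
    - [[0,0,0.6],[0,0,0]]
    - [[0,0,0.4],[0,0,0]]
    - [[0,0,0.35],[0,0,0]]
    - [[0,0,0.33],[0,0,0]]
    - [[0,0,0],[0,0,0]]

```text
time: 6.22
eef_pos: [553.5, -317.7, 2.6]
tcp_rot: [-0.002, 0.834, 0.551, -0.001]
contact_force: [-0.2, 0.5, -0.3]
gripper_width: 1.004
grasp_force: 0.0
```

apply_moves:
  deltas:
    - [[0,0,0],[0,0,0]]
    - [[0,0,0],[0,0,0]]
    - [[0,0,0],[0,0,0]]
    - [[0,0,0],[0,0,0]]
    - [[0,0,0],[0,0,0]]
    - [[0,0,0],[0,0,0]]
  grip: -1
  squeeze: 50

```text
time: 6.98
eef_pos: [555.9, -319.5, 5.9]
tcp_rot: [0.001, 0.834, 0.551, 0.0]
contact_force: [0.7, 0.4, 5.7]
gripper_width: 0.714
grasp_force: 56.5
```

apply_moves:
  deltas:
    - [[0,0,-0.1],[0,0,0]]
    - [[0,0,-0.3],[0,0,0]]
    - [[0,0,-0.5],[0,0,0]]
    - [[0,0,-0.6],[0,0,0]]
    - [[0,0,-0.6],[0,0,0]]
    - [[0,0,-0.4],[0,0,0]]
    - [[0,0,-0.3],[0,0,0]]
    - [[0,0,0],[0,0,0]]

```text
time: 7.98
eef_pos: [555.7, -319.3, 174.4]
tcp_rot: [0.002, 0.834, 0.551, 0.001]
contact_force: [-0.2, 0.2, -2.1]
gripper_width: 0.717
grasp_force: 55.7
```

```bash
python3 - <<'E'
from h import *
c=ctrl.camera("scene"); t=ctrl.camera("top")
a=c["pixels"][130:290,230:430]; b=t["pixels"][130:270,230:430]
f=lambda a,h:cv2.resize(a,(400,h),interpolation=cv2.INTER_CUBIC)
cv2.imwrite("pics/lift1.png",np.hstack([f(a,320),f(b,320)]))
print(ctrl.observe()["joints"],ctrl.observe()["eef_pos"])
E
```

```text
[-6.22367626e-01  3.36929335e-01 -7.26449386e-02  1.16262893e+00
 -1.70073257e-05  1.35152854e+00] [ 554.31802383 -318.33882947  171.74263555]
```

View pics/lift1.png

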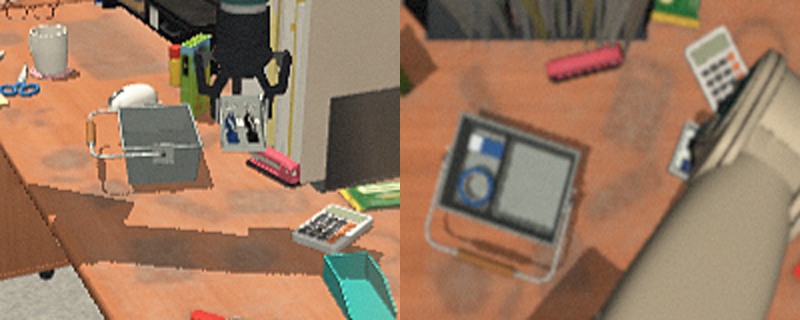

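```bash
cat > fitc.py <<'E'
from h import *
from scipy.optimize import minimize
def fit(P,c0,yaw0):
    m=(np.hypot(P[...,0]-c0[0],P[...,1]-c0[1])<180)&(P[...,2]>64)&(P[...,2]<78)
    X=P[m][:,:2]; L=[((-62.5,-90.5),(62.5,-90.5)),((62.5,-90.5),(62.5,90.5)),((62.5,90.5),(-62.5,90.5)),((-62.5,90.5),(-62.5,-90.5))]
    def cost(p):
        a=p[2]; M=np.array([[np.cos(a),-np.sin(a)],[np.sin(a),np.cos(a)]]); Y=(X-p[:2])@M
        d=np.full(len(Y),1e9)
        for s,e in L:
            s,e=np.array(s),np.array(e); t=np.clip(((Y-s)@(e-s))/((e-s)@(e-s)),0,1); d=np.minimum(d,np.linalg.norm(Y-s-t[:,None]*(e-s),axis=1))
        return -np.exp(-(d/5)**2).sum()
    best=min((minimize(cost,[c0[0]+i,c0[1]+j,yaw0],method="Nelder-Mead",options=dict(initial_simplex=[[c0[0]+i,c0[1]+j,yaw0],[c0[0]+i+8,c0[1]+j,yaw0],[c0[0]+i,c0[1]+j+8,yaw0],[c0[0]+i,c0[1]+j,yaw0+.05]])) for i in(-15,0,15) for j in(-15,0,15)),key=lambda r:r.fun)
    return best.x[:2].round(1),np.degrees(best.x[2]).round(1),best.fun.round(1),len(X)
if __name__=="__main__":
    for n in("top","scene"): print(n,fit(np.load(n+"0.npz")["P"],(530,-35),np.radians(-16.6)))
E
python3 fitc.py
```

```text
top (array([533.3, -43.3]), np.float64(-16.8), np.float64(-394.7), 691)
scene (array([536.1, -46.1]), np.float64(-16.6), np.float64(-221.5), 390)
```

apply_moves:
  deltas:
    - [[0.24,-0.11,0],[0,0,0]]
    - [[0.42,-0.19,0],[0,0,0]]
    - [[0.6,-0.28,0],[0,0,0]]
    - [[0.6,-0.28,0],[0,0,0]]
    - [[0.6,-0.28,0],[0,0,0]]
    - [[0.6,-0.28,0],[0,0,0]]
    - [[0.6,-0.28,0],[0,0,0]]
    - [[0.48,-0.22,0],[0,0,0]]
    - [[0.36,-0.17,0],[0,0,0]]
    - [[0.18,-0.08,0],[0,0,0]]
    - [[0,0,0],[0,0,-1]]
    - [[0,0,0],[0,0,0]]

```text
time: 9.57
eef_pos: [544.7, -8.7, 172.3]
tcp_rot: [-0.0, 0.805, 0.594, -0.0]
contact_force: [0.1, -0.0, -2.4]
gripper_width: 0.714
grasp_force: 55.6
```

apply_moves:
  deltas:
    - [[-0.04,0,0.24],[0,0,0]]
    - [[0,0,0.3],[0,0,0]]
    - [[0,0,0.18],[0,0,0]]
    - [[0,0,0],[0,0.5,0]]
    - [[0,0,0],[0,1,0]]
    - [[0,0,0],[0,1,0]]
    - [[0,0,0],[0,1,0]]
    - [[0,0,0],[0,1,0]]
    - [[0,0,0],[0,0.5,0]]
    - [[0,0,0],[0,0,0]]

```text
time: 10.82
eef_pos: [543.9, -12.7, 128.1]
tcp_rot: [-0.154, 0.778, 0.573, 0.207]
contact_force: [-0.6, 0.6, -2.1]
gripper_width: 0.719
grasp_force: 55.5
```

```bash
python3 - <<'E'
from h import *
c=ctrl.camera("scene"); t=ctrl.camera("top")
a=c["pixels"][100:260,230:430]; b=t["pixels"][130:270,190:390]
f=lambda a,h:cv2.resize(a,(400,h),interpolation=cv2.INTER_CUBIC)
cv2.imwrite("pics/tilt1.png",np.hstack([f(a,320),f(b,320)]))
o=ctrl.observe();print(o["joints"].round(2),o["eef_pos"].round(1))
E
```

```text
[-0.42  0.23 -0.41  1.    0.52  1.44] [544.5 -11.9 129. ]
```

View pics/tilt1.png

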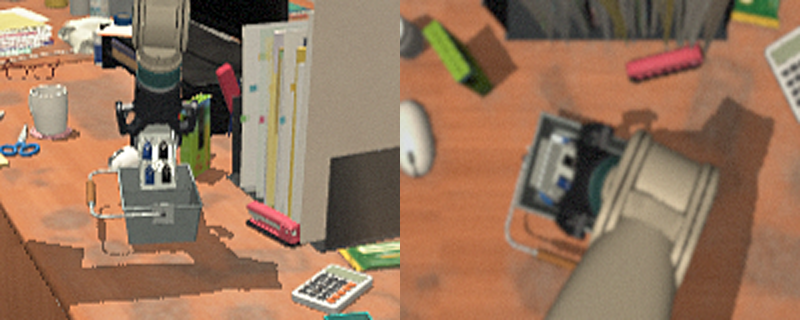

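apply_moves:
  deltas:
    - [[0,0,0],[0,0.4,0]]
    - [[0,0,0],[0,0.4,0]]
    - [[0,0,0],[0,0.4,0]]
    - [[0,0,0],[0,0.4,0]]
    - [[0,0,0],[0,0.4,0]]
    - [[0,0,0],[0,0.4,0]]
    - [[0,0,0],[0,0.4,0]]
    - [[0,0,0],[0,0.4,0]]
    - [[0,0,0],[0,0.3,0]]
    - [[0,0,0],[0,0,0]]
    - [[0,0,0],[0,0,0]]
    - [[0,0,0],[0,0,0]]

```text
time: 12.42
eef_pos: [544.7, -11.6, 129.6]
tcp_rot: [-0.256, 0.726, 0.537, 0.346]
contact_force: [-0.1, 0.4, -1.4]
gripper_width: 0.715
grasp_force: 55.7
```

```bash
python3 - <<'E'
from h import *
c=ctrl.camera("scene"); t=ctrl.camera("top")
a=c["pixels"][140:240,250:375]; b=t["pixels"][150:250,220:345]
f=lambda a,h:cv2.resize(a,(400,h),interpolation=cv2.INTER_CUBIC)
cv2.imwrite("pics/tilt2.png",np.hstack([f(a,320),f(b,320)]))
o=ctrl.observe();print(o["joints"].round(2),o["eef_pos"].round(1),o["contact_force"])
E
```

```text
[-0.57  0.37 -0.41  1.11  0.85  1.16] [544.7 -11.5 129.6] [-0.15123804 -0.43085376 -1.33098483]
```

View pics/tilt2.png

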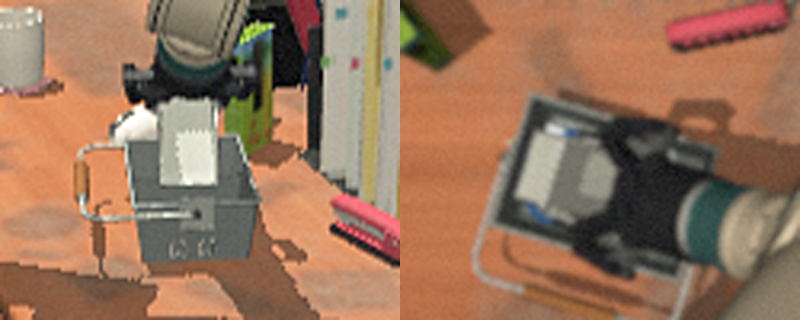

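apply_moves:
  deltas:
    - [[0.3,0,-0.24],[0,0,0]]
    - [[0.3,0,-0.24],[0,0,0]]
    - [[0,0,0],[0,-0.5,0]]
    - [[0,0,0],[0,-1,0]]
    - [[0,0,0],[0,-1,0]]
    - [[0,0,0],[0,-1,0]]
    - [[0,0,0],[0,-1,0]]
    - [[0,0,0],[0,-1,0]]
    - [[0,0,0],[0,-1,0]]
    - [[0,0,0],[0,-1,0]]
    - [[0,0,0],[0,-1,1]]
    - [[0,0,0],[0,0,0]]

```text
time: 14.02
eef_pos: [544.9, -9.5, 175.6]
tcp_rot: [-0.003, 0.833, 0.553, -0.001]
contact_force: [-0.4, -1.1, -0.9]
gripper_width: 0.718
grasp_force: 55.6
```

apply_moves:
  deltas:
    - [[-0.24,0.11,0],[0,0,0]]
    - [[-0.42,0.19,0],[0,0,0]]
    - [[-0.6,0.28,0],[0,0,0]]
    - [[-0.6,0.28,0],[0,0,0]]
    - [[-0.6,0.28,0],[0,0,0]]
    - [[-0.6,0.28,0],[0,0,0]]
    - [[-0.6,0.28,0],[0,0,0]]
    - [[-0.48,0.22,0],[0,0,0]]
    - [[-0.36,0.17,0],[0,0,0]]
    - [[-0.18,0.08,0],[0,0,0]]
    - [[0,0,0],[0,0,0]]

```text
time: 15.4
eef_pos: [553.9, -321.3, 174.6]
tcp_rot: [-0.003, 0.835, 0.551, -0.002]
contact_force: [-0.4, 0.7, -0.8]
gripper_width: 0.718
grasp_force: 55.6
```

```bash
python3 - <<'E'
from h import *
from fitc import fit
t=ctrl.camera("top"); c=ctrl.camera("scene"); P=cloud(t)
a=t["pixels"][160:270,220:345]; b=c["pixels"][100:260,290:440]
f=lambda a,h:cv2.resize(a,(400,h),interpolation=cv2.INTER_CUBIC)
cv2.imwrite("pics/after.png",np.hstack([f(a,352),f(b,352)]))
print(fit(P,(534,-44),np.radians(-16.7)),fit(cloud(c),(534,-44),np.radians(-16.7)))
for r in ctrl.search_frame("top","clip_1")[:6]: print(r["score"],r["position"][0]*640,r["position"][1]*400)
o=ctrl.observe();print(o["eef_pos"].round(1),o["tcp_rot"].round(3),o["contact_force"])
E
```

```text
(array([533.3, -43.2]), np.float64(-16.7), np.float64(-391.0), 686) (array([535.9, -46.8]), np.float64(-16.5), np.float64(-213.4), 395)
0.59 298.88 207.20000000000002
[ 554.2 -319.6  174.7] [-0.003  0.834  0.552 -0.002] [-0.03466974  0.18872401 -2.07757536]
```

View pics/after.png

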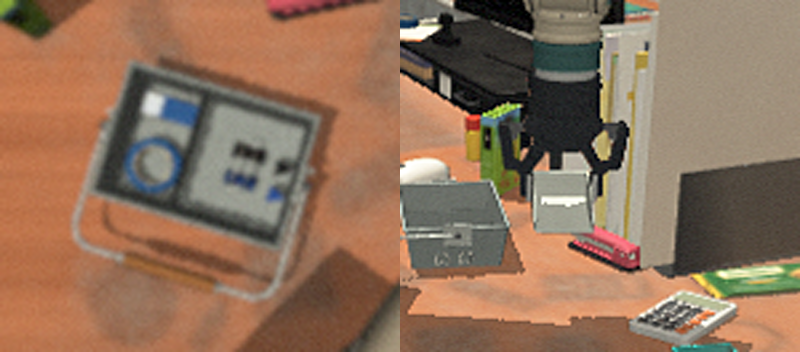

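All four clips are in the larger compartment: two stand at crop px (245,165) and two lie against the end wall at (280,180). The scoop is empty, at about (565,200) in the right half, so I'm setting it down.

apply_moves:
  deltas:
    - [[0,0,0.3],[0,0,0]]
    - [[0,0,0.6],[0,0,0]]
    - [[0,0,0.6],[0,0,0]]
    - [[0,0,0.5],[0,0,0]]
    - [[0,0,0.4],[0,0,0]]
    - [[0,0,0.2],[0,0,0]]
    - [[0,0,0.1],[0,0,0]]
    - [[0,0,0.04],[0,0,0]]
    - [[0,0,0.04],[0,0,0]]
    - [[0,0,0],[0,0,0]]
    - [[0,0,0],[0,0,0]]

```text
time: 16.92
eef_pos: [553.7, -320.7, 8.5]
tcp_rot: [-0.002, 0.834, 0.551, -0.001]
contact_force: [0.4, -0.8, -1.8]
gripper_width: 0.717
grasp_force: 55.6
```

apply_moves:
  deltas:
    - [[0,0,0.02],[0,0,0]]
    - [[0,0,0.02],[0,0,0]]
    - [[0,0,0],[0,0,0]]

```text
time: 17.3
eef_pos: [553.5, -320.6, 6.1]
tcp_rot: [-0.002, 0.834, 0.551, -0.002]
contact_force: [-1.1, 0.4, 3.3]
gripper_width: 0.713
grasp_force: 55.9
```

apply_moves:
  deltas:
    - [[0,0,0.01],[0,0,0]]
    - [[0,0,0.01],[0,0,0]]
    - [[0,0,0],[0,0,0]]

```text
time: 17.68
eef_pos: [553.6, -320.5, 6.0]
tcp_rot: [-0.002, 0.834, 0.551, -0.002]
contact_force: [-4.3, 2.7, 9.3]
gripper_width: 0.719
grasp_force: 56.9
```

apply_moves:
  deltas:
    - [[0,0,-0.02],[0,0,0]]
    - [[0,0,0],[0,0,0]]
    - [[0,0,0],[0,0,0]]
    - [[0,0,0],[0,0,0]]
    - [[0,0,0],[0,0,0]]
    - [[0,0,0],[0,0,0]]
  grip: 1

```text
time: 18.42
eef_pos: [553.4, -320.4, 5.5]
tcp_rot: [-0.002, 0.834, 0.551, -0.002]
contact_force: [-0.0, -0.4, 0.0]
gripper_width: 0.996
grasp_force: 0.0
```

apply_moves:
  deltas:
    - [[0,0,-0.15],[0,0,0]]
    - [[0,0,-0.3],[0,0,0]]
    - [[0,0,-0.5],[0,0,0]]
    - [[0,0,-0.7],[0,0,0]]
    - [[0,0,-0.7],[0,0,0]]
    - [[0,0,-0.5],[0,0,0]]
    - [[0,0,0],[0,0,-1]]
    - [[0,0,0],[0,0,0]]

```text
time: 19.42
eef_pos: [554.8, -321.1, 178.8]
tcp_rot: [-0.001, 0.805, 0.594, -0.001]
contact_force: [-0.4, -0.2, -0.3]
gripper_width: 1.001
grasp_force: 0.0
```

apply_moves:
  deltas:
    - [[0.4,-0.3,0],[0,0,0]]
    - [[0.65,-0.55,0],[0,0,0]]
    - [[0.65,-0.55,0],[0,0,0]]
    - [[0.65,-0.55,0],[0,0,0]]
    - [[0.65,-0.55,0],[0,0,0]]
    - [[0.65,-0.55,0],[0,0,0]]
    - [[0.45,-0.4,0],[0,0,0]]
    - [[0.18,-0.15,0],[0,0,0]]
    - [[0,0,0],[0,0,0]]
  grip: 0

```text
time: 20.55
eef_pos: [423.2, -11.6, 178.0]
tcp_rot: [-0.002, 0.804, 0.594, -0.002]
contact_force: [-0.4, -1.1, 0.4]
gripper_width: 0.501
grasp_force: 0.0
```

```bash
python3 - <<'E'
from h import *
from fitc import fit
# sleeve from saved start image (handle unmoved) and new scene view
for n in("top","scene"):
    D=np.load(n+"0.npz");P=D["P"];hsv=cv2.cvtColor(D["px"],cv2.COLOR_BGR2HSV)
    q=(np.hypot(P[...,0]-424,P[...,1]+12)<52)&(P[...,2]>52)&(P[...,2]<80)&(hsv[...,1]>80)
    print(n,q.sum(),np.nanmean(P[q],0).round(1), np.nanstd(P[q],0).round(1))
c=ctrl.camera("scene");t=ctrl.camera("top");P=cloud(c)
print(fit(P,(534,-44),np.radians(-16.7)))
a=c["pixels"][130:290,240:440]; cv2.imwrite("pics/pre.png",cv2.resize(a,None,fx=3,fy=3,interpolation=cv2.INTER_CUBIC))
Q=cloud(t); hs=cv2.cvtColor(t["pixels"],cv2.COLOR_BGR2HSV); m=(hs[...,1]<90)&(np.hypot(Q[...,0]-545,Q[...,1]+342)<80); print("scoop",m.sum(),np.nanmean(Q[m],0).round(),np.nanpercentile(Q[m][:,2],[50,98]))
o=ctrl.observe();print(o["eef_pos"].round(1),o["tcp_rot"].round(3),o["gripper_width"])
E
```

```text
top 157 [424.5 -11.3  67.6] [11.2 25.2  2.7]
scene 52 [427.3 -14.   68. ] [10.8 26.   3. ]
(array([536.2, -45.9]), np.float64(-16.8), np.float64(-224.9), 389)
scoop 870 [ 545. -344.    7.] [ 2.95642735 38.34005709]
[424.1 -12.6 178.1] [-0.002  0.805  0.594 -0.001] 0.5004153920057907
```

View pics/pre.png

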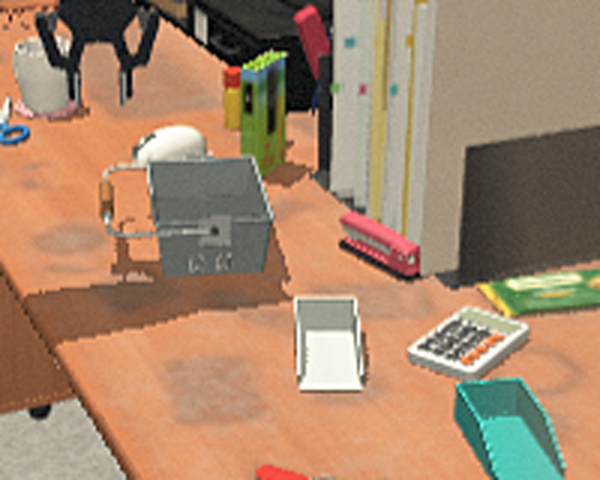

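apply_moves:
  deltas:
    - [[0,0.02,0.4],[0,0,0]]
    - [[0,0,0.7],[0,0,0]]
    - [[0,0,0.5],[0,0,0]]
    - [[0,0,0.35],[0,0,0]]
    - [[0,0,0.2],[0,0,0]]
    - [[0,0,0.13],[0,0,0]]
    - [[0,0,0],[0,0,0]]

```text
time: 21.52
eef_pos: [424.0, -12.3, 41.0]
tcp_rot: [-0.002, 0.804, 0.594, -0.002]
contact_force: [-0.4, -0.6, 0.2]
gripper_width: 0.501
grasp_force: 0.0
```

apply_moves:
  deltas:
    - [[0,0,0],[0,0,0]]
    - [[0,0,0],[0,0,0]]
    - [[0,0,0],[0,0,0]]
    - [[0,0,0],[0,0,0]]
    - [[0,0,0],[0,0,0]]
    - [[0,0,0],[0,0,0]]
  grip: -1
  squeeze: 60

```text
time: 22.28
eef_pos: [424.1, -11.9, 41.2]
tcp_rot: [-0.002, 0.804, 0.594, -0.001]
contact_force: [-0.1, -0.3, 2.2]
gripper_width: 0.157
grasp_force: 58.5
```

apply_moves:
  deltas:
    - [[0,0.006,-0.15],[0,0,0]]
    - [[0,0.018,-0.15],[0,0,0]]
    - [[0,0.029,-0.147],[0,0,0]]
    - [[0,0.041,-0.145],[0,0,0]]
    - [[0,0.052,-0.141],[0,0,0]]
    - [[0,0.063,-0.137],[0,0,0]]
    - [[0,0.074,-0.131],[0,0,0]]
    - [[0,0.084,-0.125],[0,0,0]]
    - [[0,0.093,-0.118],[0,0,0]]
    - [[0,0.102,-0.11],[0,0,0]]
    - [[0,0,0],[0,0,0]]

```text
time: 23.65
eef_pos: [457.6, -22.4, 123.4]
tcp_rot: [-0.002, 0.804, 0.594, -0.001]
contact_force: [-4.1, 2.2, 4.6]
gripper_width: 0.152
grasp_force: 59.1
```

apply_moves:
  deltas:
    - [[0,0.11,-0.102],[0,0,0]]
    - [[0,0.118,-0.093],[0,0,0]]
    - [[0,0.125,-0.084],[0,0,0]]
    - [[0,0.131,-0.074],[0,0,0]]
    - [[0,0.137,-0.063],[0,0,0]]
    - [[0,0.141,-0.052],[0,0,0]]
    - [[0,0.145,-0.041],[0,0,0]]
    - [[0,0.147,-0.029],[0,0,0]]
    - [[0,0.15,-0.018],[0,0,0]]
    - [[0,0.15,-0.006],[0,0,0]]
    - [[0,0,0],[0,0,0]]

```text
time: 25.02
eef_pos: [537.4, -46.5, 156.8]
tcp_rot: [-0.0, 0.804, 0.594, 0.0]
contact_force: [-0.1, 1.8, 6.5]
gripper_width: 0.151
grasp_force: 59.4
```

```bash
python3 - <<'E'
from h import *
from fitc import fit
c=ctrl.camera("scene");print(fit(cloud(c),(534,-44),np.radians(-16.7)))
o=ctrl.observe();print(o["eef_pos"].round(1),o["contact_force"].round(1),o["ft_torque"].round(2))
E
```

```text
(array([536.6, -46.7]), np.float64(-16.9), np.float64(-228.5), 304)
[537.  -46.4 156.9] [0.8 2.6 5.8] [ 0.31 -0.14  0.03]
```

apply_moves:
  deltas:
    - [[0,0,-0.04],[0,0,0]]
    - [[0,0,-0.04],[0,0,0]]
    - [[0,0,-0.06],[0,0,0]]
    - [[0,0,-0.08],[0,0,0]]
    - [[0,0,-0.1],[0,0,0]]
    - [[0,0,-0.1],[0,0,0]]
    - [[0,0,-0.08],[0,0,0]]
    - [[0,0,-0.04],[0,0,0]]
    - [[0,0,0],[0,0,0]]
    - [[0,0,0],[0,0,0]]
    - [[0,0,0],[0,0,0]]

```text
time: 26.45
eef_pos: [534.2, -45.9, 187.5]
tcp_rot: [-0.002, 0.804, 0.594, -0.002]
contact_force: [-0.9, 0.1, -5.9]
gripper_width: 0.155
grasp_force: 58.5
```

```bash
python3 - <<'E'
from h import *
c=ctrl.camera("scene");a=c["pixels"][110:270,240:440]; cv2.imwrite("pics/up1.png",cv2.resize(a,None,fx=3,fy=3,interpolation=cv2.INTER_CUBIC))
o=ctrl.observe();print(o["eef_pos"].round(1),o["contact_force"].round(1),o["ft_torque"].round(2))
E
```

```text
[534.2 -45.9 187.5] [-0.2 -0.1 -5.2] [-0.02  0.   -0.01]
```

View pics/up1.png

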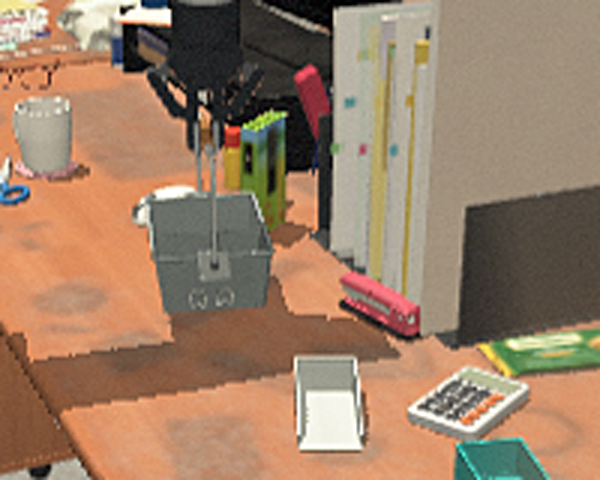

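The caddy is off the desk and hangs level at (210,255) with its handle upright. The scoop stands at (330,400). I'm lifting it the rest of the way gently.

apply_moves:
  deltas:
    - [[0,0,-0.08],[0,0,0]]
    - [[0,0,-0.16],[0,0,0]]
    - [[0,0,-0.22],[0,0,0]]
    - [[0,0,-0.24],[0,0,0]]
    - [[0,0,-0.24],[0,0,0]]
    - [[0,0,-0.24],[0,0,0]]
    - [[0,0,-0.24],[0,0,0]]
    - [[0,0,-0.22],[0,0,0]]
    - [[0,0,-0.18],[0,0,0]]
    - [[0,0,-0.14],[0,0,0]]
    - [[0,0,-0.08],[0,0,0]]
    - [[0,0,-0.04],[0,0,0]]

```text
time: 28.0
eef_pos: [535.0, -46.2, 312.6]
tcp_rot: [-0.002, 0.804, 0.594, -0.002]
contact_force: [-0.6, -0.7, -6.2]
gripper_width: 0.156
grasp_force: 58.5
```

apply_moves:
  deltas:
    - [[0,0,0],[0,0,0]]
    - [[0,0,0],[0,0,0]]
    - [[0,0,0],[0,0,0]]
    - [[0,0,0],[0,0,0]]
    - [[0,0,0],[0,0,0]]
    - [[0,0,0],[0,0,0]]
    - [[0,0,0],[0,0,0]]
    - [[0,0,0],[0,0,0]]
    - [[0,0,0],[0,0,0]]
    - [[0,0,0],[0,0,0]]
    - [[0,0,0],[0,0,0]]
    - [[0,0,0],[0,0,0]]

```text
time: 29.5
eef_pos: [535.0, -46.2, 312.6]
tcp_rot: [-0.002, 0.804, 0.594, -0.002]
contact_force: [0.4, 0.0, -5.4]
gripper_width: 0.157
grasp_force: 58.6
```

apply_moves:
  deltas:
    - [[0,0,0],[0,0,0]]
    - [[0,0,0],[0,0,0]]
    - [[0,0,0],[0,0,0]]
    - [[0,0,0],[0,0,0]]
    - [[0,0,0],[0,0,0]]
    - [[0,0,0],[0,0,0]]
    - [[0,0,0],[0,0,0]]
    - [[0,0,0],[0,0,0]]
    - [[0,0,0],[0,0,0]]
    - [[0,0,0],[0,0,0]]
    - [[0,0,0],[0,0,0]]
    - [[0,0,0],[0,0,0]]

```text
time: 31.0
eef_pos: [535.0, -46.2, 312.6]
tcp_rot: [-0.002, 0.804, 0.594, -0.002]
contact_force: [-0.1, 0.6, -5.0]
gripper_width: 0.158
grasp_force: 58.6
```

```bash
python3 - <<'E'
from h import *
c=ctrl.camera("scene")
c2=[ctrl.camera("scene")["pixels"] for _ in range(6)][-1]
print("motion",np.abs(c2[110:250,270:345].astype(int)-c["pixels"][110:250,270:345]).mean())
P=cloud(c); m=(np.hypot(P[...,0]-534,P[...,1]+46)<115)&(P[...,2]>120)&(P[...,2]<235)
print("z range",np.nanpercentile(P[m][:,2],[1,99]).round())
r=m&(P[...,2]>205); X=P[r]; A=np.c_[X[:,:2]-[534,-46],np.ones(len(X))]
print("rim plane",np.linalg.lstsq(A,X[:,2],rcond=None)[0].round(3))
a=c["pixels"][60:260,240:440]; cv2.imwrite("pics/up2.png",cv2.resize(a,None,fx=3,fy=3,interpolation=cv2.INTER_CUBIC))
o=ctrl.observe();print(o["time"],o["eef_pos"].round(1),o["contact_force"].round(1),o["ft_torque"].round(2),o["grasp_force"])
E
```

```text
motion 2.933809523809524
z range [161. 232.]
rim plane [ 6.0000e-03 -5.0000e-03  2.1847e+02]
31.35 [535.  -46.2 312.6] [ 1.4 -0.4 -5.2] [-0.02 -0.05  0.  ] 58.5528302192688
```

View pics/up2.png

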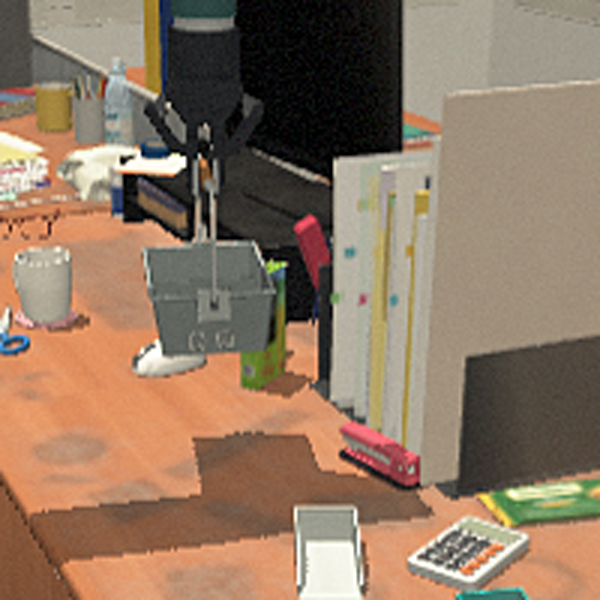

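The caddy hangs at (208,300), about 15 cm up with the handle upright. Before handing in I'll let any swing die out and check it against a static region of the picture.

apply_moves:
  deltas:
    - [[0,0,0],[0,0,0]]
    - [[0,0,0],[0,0,0]]
    - [[0,0,0],[0,0,0]]
    - [[0,0,0],[0,0,0]]
    - [[0,0,0],[0,0,0]]
    - [[0,0,0],[0,0,0]]
    - [[0,0,0],[0,0,0]]
    - [[0,0,0],[0,0,0]]
    - [[0,0,0],[0,0,0]]
    - [[0,0,0],[0,0,0]]
    - [[0,0,0],[0,0,0]]
    - [[0,0,0],[0,0,0]]

```text
time: 32.85
eef_pos: [535.0, -46.2, 312.6]
tcp_rot: [-0.002, 0.804, 0.594, -0.002]
contact_force: [0.3, -0.1, -5.3]
gripper_width: 0.151
grasp_force: 58.6
```

```bash
python3 - <<'E'
from h import *
C=[ctrl.camera("scene") for _ in range(12)]
g=[c["pixels"].astype(int) for c in C]
for i in (1,4,8,11): print(i,"caddy",np.abs(g[i]-g[0])[138:180,285:335].mean().round(2),"static",np.abs(g[i]-g[0])[190:232,350:400].mean().round(2))
# level: outer -y wall bottom edge / rim slope along x and rim z on x-sides
P=np.nanmedian([cloud(c) for c in C],0); x=np.array([.957,-.29]);y=np.array([.29,.957])
u=(P[...,:2]-[535,-46.2])@x; v=(P[...,:2]-[535,-46.2])@y
for a,b in((-70,-45),(-45,-15),(-15,15),(15,45),(45,70)):
    m=(u>a)&(u<b)&(v<-70)&(v>-100)&(P[...,2]>120)&(P[...,2]<240); print((a,b),np.percentile(P[m][:,2],[2,97]).round(1) if m.any() else None)
m=(v>75)&(v<96)&(abs(u)<50)&(P[...,2]>180)&(P[...,2]<240);print("+y rim",np.percentile(P[m][:,2],97).round(1))
E
```

```text
1 caddy 3.05 static 2.81
4 caddy 2.97 static 2.77
8 caddy 2.97 static 2.78
11 caddy 2.96 static 2.79
(-70, -45) [162.3 227.7]
(-45, -15) [159.7 226.8]
(-15, 15) [161.3 232.8]
(15, 45) [160.8 228.7]
(45, 70) [161.  230.3]
+y rim 229.3<stdin>:6: RuntimeWarning: All-NaN slice encountered
```

The caddy is still and level, with its underside about 15 to 16 cm up, so I'm handing in.

```bash
python3 -c "
from workcell import ctrl
print(ctrl.job_done())"
```

```text
the job is handed in; nothing more can be done
None
```

I handed the job in; no verdict came back. All four clips are in the caddy's larger compartment, the empty scoop is upright on the desk, and the arm is holding the caddy still and level by its raised handle, about 15 cm up.

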